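# Release a latched gouge cabinet drawer with a dowel from behind

## Task

The drawer of the small gouge cabinet is held shut by a hidden spring catch. Pick up the dowel, poke it through the brass-ringed hole in the cabinet's back and push the red catch until the drawer springs open, then lay the dowel back in the two notches of its rest. Leave everything else on the bench where it is.

Things in the scene. Friction and masses are not known exactly. Their poses are not given: they have to be found in the camera images.
- cabinet: Fixed wooden cabinet, 150 deep (x) x 200 wide (y) x 115 high, walls 10 thick, closed top. Origin: centre of its underside on the bench. Its x axis points from the front (dark drawer front without a pull, towards the robot) to the back (with the hole, away from the robot); z up. Stands left or right of the robot.
- hole (a point): Centre of the round hole's mouth in the outer face of the cabinet's back panel, 58 above the bench; hole 26 in diameter through a 10 thick panel, with a thin brass ring around it. Axes as the cabinet: push along its -x, level, square to the back.
- catch: Sprung red plate in the cabinet, 40 wide, 56 high, facing the hole, its face 28 in from the hole's mouth. Origin on its pivot, 24 above the hole's axis. A 14 dowel pushed level frees the drawer about 4 after touching the plate (32 to 34 from the mouth) and meets the catch's stop about 8 after touching: 4 N at first, 6 N to free it, 11 N at the stop. Springs back.
- drawer (a joint): How far the drawer is out of the cabinet (m): 0 shut and latched; once the catch lets go its own spring drives it out towards the robot (-x of the cabinet) in about half a second to its stop at 0.070, where it stays.
- dowel: Loose wooden dowel, 14 in diameter, 220 long, about 35 g, blue bands near both ends. Origin at its middle, x along its length; both ends alike. It starts level in the rest's two notches, its middle within 10 of the middle of the rest.
- rest: Fixed wooden dowel rest: base 170 (x) x 50 (y) x 12 high, with two V-notched uprights (90 degree notches, 16 thick, tops 55 high, 62 wide overall) at x = -65 and +65. Origin: centre of its underside on the bench. A dowel lying in the notches is along the rest's x, its centre line 38 above the bench; fingers have 110 of free length between the uprights.
- tape: Loose roll of yellow tape lying flat, 84 across, 24 high; leave alone. Origin: centre of underside.
- mallet: Carver's mallet standing on its head, 92 across, 245 high; leave alone. Origin: centre of underside.
- bowl: Dark wooden bowl, 130 across, 50 high; leave alone. Origin: centre of underside.
- screwdriver: Red-handled screwdriver lying on the far side of the bench; leave alone.
- clamp: Steel bar clamp with a red handle lying at the right, 300 long; leave alone. Origin: on the bench under the bar's middle.

How it is judged:
By the outcome, as a careful person would: the job done as asked, in the order asked, and still so for the second after the job is handed in, with the robot touching nothing.
It also fails if it takes over 61 s, if anything falls off the work surface, if the arm or the gripper's body presses on something with over 40 N, if the wrist force passes 120 N, or if a joint passes its speed limit or range.

## Robot

A 6-joint arm with a two-finger parallel gripper is mounted at the origin on the work surface. World frame = base frame: x ahead of the robot, y to its left, z up, the work surface at z = 0. Lengths are in mm, angles in rad, forces in N, time in s.
With the tool pointing down it reaches from about 350 to 775 mm from the base axis. Payload 7.3 kg.
Tool frame: the origin (TCP) lies on the mounting face of the last link; the fingertips stand 178 mm ahead of it and the grasp point (between the pads) lies 159 mm ahead of it; z points along the fingers, y is the line along which they close (so a half turn about z gives the same grasp; the last joint's range is limited). The gripper opens to 92 mm and grips with 3 to 60 N. Pads are 19 mm wide; open, the fingers measure 130 mm over their backs; the gripper's body (75 mm by 190 mm) begins 47 mm behind the grasp point.
Start: joints at [1.01, 0.342, 1.524, -0, 1.275, -0.146], TCP at [211.558, 480.49, 404.741] pointing down, gripper open.
Joint ranges: [-2.53, 2.53], [-0.77, 2.02], [0.04, 2.7], [-1, 4.14], [0.28, 2.66], [-3.11, 3.11]. Speed limits (rad/s): [2.57, 2.57, 3.14, 3.14, 3.14, 3.14].

## Interface

Orientations are given as [roll, pitch, yaw] about the fixed x, y, z axes, in that order (R = Rz(yaw) Ry(pitch) Rx(roll)).
In Python, from plant import bot, eyes, ticket, get_obs gives the robot as it stands (bot), with the cameras (eyes), the readings as plain functions and the job (ticket).
- The arm moves only by the shell command python3 shift.py, which reads ROWS from standard input. ROWS is 1 to 5 rows, one to a line, with the numbers parted by spaces; each row has 5 numbers: the finger opening in mm, then dx, dy, dz in mm, then a turn about the tool's z in rad; each row is the pose to reach, as a shift and turn from the pose commanded when the command began, along the tool's axes at that moment; what a row does not reach only later rows make up. A row lasts 1/8 s, in which the tool goes at most 62.5 mm and 0.188 rad, less where a joint would pass 70% of its speed; a pose out of reach is approached as far as the arm can. The fingers move at their own pace and stop on an object; the grip force is fixed at half the most. Time passes only in rows, so rows that do not move let the fingers close. It prints the time, the measured TCP pose, the force, the opening and the grip force at its end. Input that does not fit is refused with a message, and nothing moves.
- get_obs(): the state, without advancing time (a new reading comes with each control period).
- eyes.capture(name): name is "side" or "top" or "wrist"; returns a dict with "color" (420x560x3 uint8, red, green, blue), "K" (3x3 intrinsics, pixels), "R" (3x3) and "t" (3): a world point X has camera coordinates R X + t. Camera axes: x right, y down, z forward; pixel columns grow to the right and rows downward; lengths in mm; the calibration is good to about 2 mm. The wrist camera is an equidistant fisheye: a pixel r from the principal point sees the ray r / f radians off the axis. A picture is of the moment at which its call begins. There is no depth.
- ticket.close_job(): hands the job in; it is judged then, once.
The state is a dict: "time": time; "joint_positions": joint angles; "dq": joint speeds; "tau": joint torques, N m; "tool_pos": TCP position; "tcp_rot": TCP orientation; "contact_force": force on the tool from outside, world axes, zero at the start; "moment": the same for the moment, N m; "grip_width": finger opening in mm; "finger_force": force on a finger pad.
Only numpy, scipy, OpenCV 4.12 (cv2) and the standard library are available. Lean on these libraries where they do the work, as an engineer would, in place of code of your own. Each camera call takes 0.05 s, during which the arm holds its last target. There are 200 camera calls.

## Working session

There is one attempt and no reset: what is moved stays moved. The work goes in short steps, Python scripts to look and compute and a shell command to move; the robot and the scene stay as the last step left them, time stands still between calls to the robot, and variables do not carry over. Pictures are saved under pics/ and viewed, at most 10 in all, crops included, and the job is handed in when it is done.

```bash
ls; mkdir -p pics
python3 - <<'E'
from plant import bot, eyes, ticket, get_obs
import cv2
o=get_obs();print(o)
for n in("side","top"):
    c=eyes.capture(n);cv2.imwrite(f"pics/{n}0.png",c["color"][:,:,::-1]);print(n,c["K"].tolist(),c["R"].tolist(),c["t"].tolist())
E
```

```text
pics
plant.py
shift.py
{'time': 0.0, 'joint_positions': array([ 1.01000447e+00,  3.42707260e-01,  1.52497600e+00, -6.47841395e-06,
        1.27537841e+00, -1.46023260e-01]), 'dq': array([ 0.00118137,  0.0001913 ,  0.0014372 , -0.00028104, -0.00224399,
        0.00134706]), 'tau': array([-2.16962289e-03, -4.31250465e+01, -2.44215077e+01,  7.14210025e-02,
        5.61986875e-02, -1.23231071e-04]), 'tool_pos': array([211.48877895, 480.38306673, 404.0671009 ]), 'tcp_rot': array([-3.14013837e+00, -2.07620166e-04,  2.72682579e+00]), 'contact_force': array([-0.12703097,  0.209956  , -0.20414551]), 'moment': array([0.02735551, 0.02555308, 0.03977105]), 'finger_force': 0.0, 'grip_width': 91.64063062702225}
side [[419.2766899065787, 0.0, 279.63850931407654], [0.0, 419.2766899065787, 213.35859196991848], [0.0, 0.0, 1.0]] [[0.7943022615884903, -0.6074218941009794, 0.01107067306841959], [-0.4650394341210018, -0.6196380505449477, -0.6322871270469417], [0.3909248546048559, 0.4970787954475984, -0.7746550388195619]] [-434.7574822446639, 297.34858283674566, 1256.7240510290173]
top [[512.8219677791361, 0.0, 277.7853170319467], [0.0, 512.8219677791361, 204.4267696581813], [0.0, 0.0, 1.0]] [[0.018625820154500244, -0.9998099047633885, -0.005764820950908928], [-0.9943767811975626, -0.017922802146235206, -0.10437236309675683], [0.10424920066238669, 0.007676424965485483, -0.9945215817975004]] [-7.962900558476782, 528.2707031249394, 1515.7967285116451]
```

View pics/side0.png

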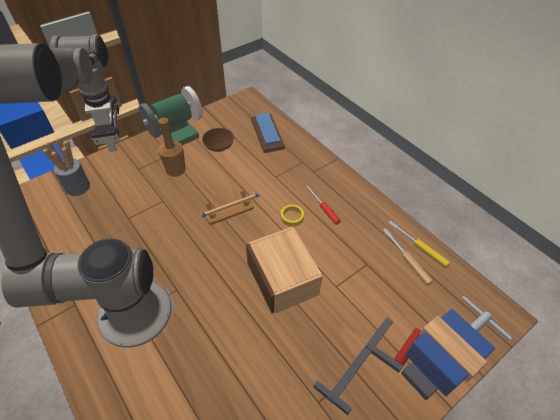

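View pics/top0.png

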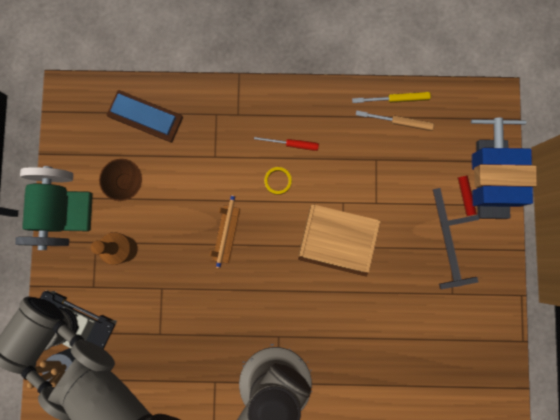

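The side view shows the dowel from about (203,214) to (258,195) and the cabinet at about (285,265). The top view shows the dowel from (233,198) to (218,265), the cabinet top at about (340,239), and the tape at (277,180). Next I'll enlarge both.

Run:
```python
import cv2
a=cv2.imread("pics/top0.png")[165:285,205:390];cv2.imwrite("pics/topc.png",cv2.resize(a,None,fx=4,fy=4,interpolation=cv2.INTER_CUBIC))
a=cv2.imread("pics/side0.png")[185:315,195:330];cv2.imwrite("pics/sidec.png",cv2.resize(a,None,fx=4,fy=4,interpolation=cv2.INTER_CUBIC))
```

```text
(no output)
```

View pics/topc.png

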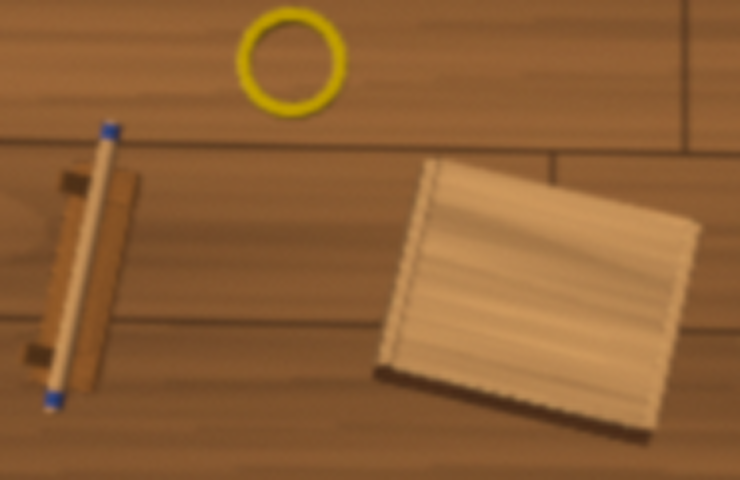

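View pics/sidec.png

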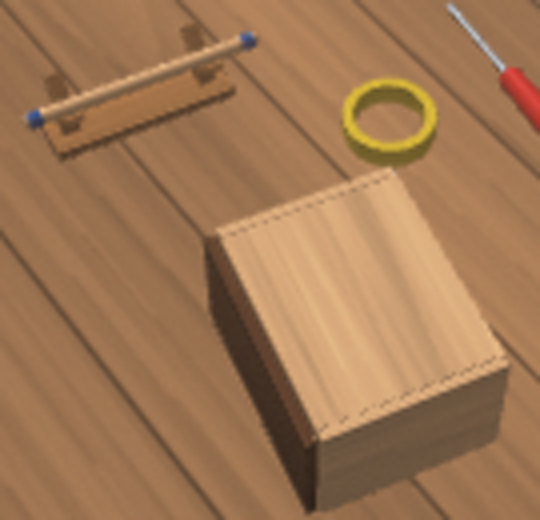

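Top crop: dowel ends are at (111,122) and (51,411), and the cabinet-top corners at (430,158), (700,225), (652,432) and (380,366). Side crop: dowel ends are at (257,40) and (28,119), and the corners at (393,168), (508,366), (317,440) and (212,235).

```bash
cat > h.py <<'E'
import numpy as np, cv2
from scipy.spatial.transform import Rotation as Ro
from scipy.optimize import least_squares
cams={'side':([[419.2766899065787,0,279.63850931407654],[0,419.2766899065787,213.35859196991848],[0,0,1]],[[0.7943022615884903,-0.6074218941009794,0.01107067306841959],[-0.4650394341210018,-0.6196380505449477,-0.6322871270469417],[0.3909248546048559,0.4970787954475984,-0.7746550388195619]],[-434.7574822446639,297.34858283674566,1256.7240510290173]),
'top':([[512.8219677791361,0,277.7853170319467],[0,512.8219677791361,204.4267696581813],[0,0,1]],[[0.018625820154500244,-0.9998099047633885,-0.005764820950908928],[-0.9943767811975626,-0.017922802146235206,-0.10437236309675683],[0.10424920066238669,0.007676424965485483,-0.9945215817975004]],[-7.962900558476782,528.2707031249394,1515.7967285116451])}
cams={k:tuple(map(np.array,v)) for k,v in cams.items()}
P={k:K@np.c_[R,t] for k,(K,R,t) in cams.items()}
def crop(p,off): return (np.array(p,float)+.5)/4-.5+off
def tri(t,s):
    X=cv2.triangulatePoints(P['top'],P['side'],np.array(t,float).T,np.array(s,float).T);return (X[:3]/X[3]).T
def proj(k,X): x=np.c_[X,np.ones(len(X))]@P[k].T; return x[:,:2]/x[:,2:]
E
python3 - <<'E'
from h import *
T=(205,165);S=(195,185)
td=crop([(111,122),(51,411)],T);sd=crop([(257,40),(28,119)],S)
D=tri(td,sd);print("dowel far,near",D.round(1),D.mean(0),np.linalg.norm(D[0]-D[1]))
tc=crop([(430,158),(700,225),(652,432),(380,366)],T);sc=crop([(393,168),(508,366),(317,440),(212,235)],S)
C=tri(tc,sc);print("cab BL BR FR FL",C.round(1))
def fit(v):
    c,s=np.cos(v[2]),np.sin(v[2]);L=np.array([(75,100),(75,-100),(-75,-100),(-75,100)])
    return np.c_[L@np.array([[c,s],[-s,c]])+v[:2],[v[3]]*4]
f=lambda v:np.r_[(proj('top',fit(v))-tc).ravel(),(proj('side',fit(v))-sc).ravel()]
r=least_squares(f,[*C.mean(0)[:2],-.2,115]);print(r.x,abs(r.fun).max())
def fd(v):
    d=np.array([np.cos(v[3]),np.sin(v[3]),0])*110;X=np.array([v[:3]+d,v[:3]-d]);return np.r_[(proj('top',X)-td).ravel(),(proj('side',X)-sd).ravel()]
r2=least_squares(fd,[*D.mean(0),-.2]);print(r2.x,abs(r2.fun).max())
a=r.x[2];print("hole",r.x[:2]+85*0+75*np.array([np.cos(a),np.sin(a)]))
E
```

```text
dowel far,near [[554.7 137.8  33.8]
 [339.  175.   43.5]] [446.86407569 156.41465584  38.66878777] 219.1341082684934
cab BL BR FR FL [[ 522.6  -96.9  114.3]
 [ 477.9 -287.9  113.8]
 [ 331.9 -253.5  115.8]
 [ 374.2  -63.1  111.3]]
[ 4.26853287e+02 -1.75156181e+02 -2.25625565e-01  1.13178420e+02] 1.1311389100355314
[ 4.46738597e+02  1.56660642e+02  3.80698553e+01 -1.84201897e-01] 1.0003254058281073
hole [ 499.95236325 -191.93488948]
```

```bash
cat >> h.py <<'E'
def delta(o,X,yaw):
    "tool-axis shift and turn from measured pose to TCP X with the tool down, world yaw of tool x"
    R=Ro.from_euler('xyz',o['tcp_rot']).as_matrix(); d=R.T@(np.array(X)-o['tool_pos'])
    cur=np.arctan2(R[1,0],R[0,0]); w=(yaw-cur+np.pi)%(2*np.pi)-np.pi
    return d.round(1),-round(w,4)
E
python3 - <<'E'
from h import *; from plant import bot, eyes, ticket, get_obs
print(delta(get_obs(),[447,157,330],np.pi-.184))
E
```

```text
(array([-345.9, -201. ,   74.3]), np.float64(-0.2308))
```

```bash
echo '92 -173 -100 20 -0.12
92 -346 -201 74 -0.23
92 -346 -201 74 -0.23
92 -346 -201 74 -0.23
92 -346 -201 74 -0.23' | python3 shift.py
python3 - <<'E'
from h import *; from plant import bot, eyes, ticket, get_obs
print(delta(get_obs(),[447,157,330],np.pi-.184))
E
```

```text
time: 0.72
tool_pos: [393.3, 230.4, 348.9]
tcp_rot: [3.141, 0.0, 2.957]
contact_force: [0.3, 0.4, -0.1]
grip_width: 91.5
finger_force: 0.0
(array([-66.2, -62.3,  18.9]), np.float64(-0.0006))
```

```bash
echo '92 -66 -62 19 0
92 -66 -62 19 0
92 -66 -62 19 0
92 -66 -62 19 0' | python3 shift.py
python3 - <<'E'
from h import *; from plant import bot, eyes, ticket, get_obs
o=get_obs();c=eyes.capture("wrist");cv2.imwrite("pics/w1.png",c["color"][:,:,::-1]);np.savez("w1.npz",K=c["K"],R=c["R"],t=c["t"])
print(o['tool_pos'],o['tcp_rot'],c["K"],-c["R"].T@c["t"],c["R"])
E
```

```text
time: 1.23
tool_pos: [445.6, 159.5, 330.3]
tcp_rot: [3.141, -0.001, 2.957]
contact_force: [-0.4, -0.1, -0.8]
grip_width: 91.8
finger_force: 0.0
[445.61166453 159.54149893 330.26362748] [ 3.14142483e+00 -7.46303196e-04  2.95683679e+00] [[325.1922621   0.        280.5737118]
 [  0.        325.1922621 210.3028542]
 [  0.          0.          1.       ]] [362.90974227 174.17095542 309.69765157] [[ 1.84211557e-01  9.82886369e-01  6.97935861e-04]
 [ 9.34220527e-01 -1.75311237e-01  3.10641234e-01]
 [ 3.05447391e-01 -5.65716793e-02 -9.50526978e-01]]
```

View pics/w1.png

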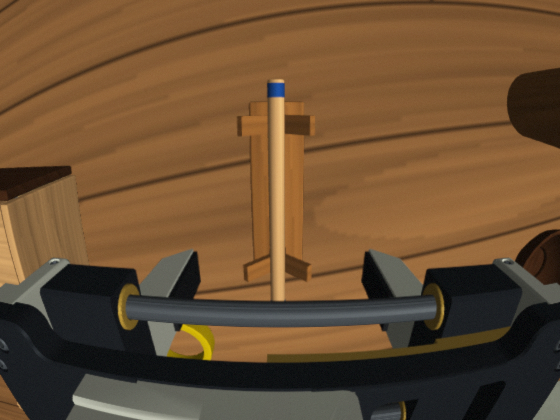

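The wrist view shows the dowel centre line from (276,81) at its near end to (278.5,290), lying in both notches.

```bash
cat >> h.py <<'E'
def ray(c,p):
    K=c["K"];d=np.array([(p[0]-K[0,2])/K[0,0],(p[1]-K[1,2])/K[1,1]]);th=np.hypot(*d)
    v=np.r_[d/th*np.sin(th),np.cos(th)]; return -c["R"].T@c["t"],c["R"].T@v
def onplane(c,p,z):
    o,v=ray(c,p);return o+v*(z-o[2])/v[2]
E
python3 - <<'E'
from h import *; from plant import bot, eyes, ticket, get_obs
c=np.load("w1.npz")
A,B=onplane(c,(276,80),38),onplane(c,(278.5,290),38)
y=np.arctan2(*(B-A)[1::-1]);M=A+110*np.array([np.cos(y),np.sin(y),0]);print(A,B,y,M)
for yw,m in((y,M),(-.19,(446.8,156,38))): print(delta(get_obs(),[m[0],m[1],38.+159],np.pi+yw))
# rest middle from upright faces in wrist view: base near edge
print(onplane(c,(250,101),12),onplane(c,(303,101),12))
E
```

```text
[339.54283102 174.94476756  38.        ] [530.34914008 140.9215439   38.        ] -0.17645829200921512 [447.83470608 155.63493078  38.        ]
(array([ -3.1,  -3.7, 133.5]), np.float64(-0.0074))
(array([ -2. ,  -3.6, 133.5]), np.float64(0.0061))
[351.66381693 148.46494333  12.        ] [360.58654973 195.35033204  12.        ]
```

```bash
echo '92 -2.5 -3.7 50 0
92 -2.5 -3.7 90 0
92 -2.5 -3.7 120 0
92 -2.5 -3.7 133 0
92 -2.5 -3.7 133 0' | python3 shift.py; echo '92 0 0 0 0
0 0 0 0 0
0 0 0 0 0
0 0 0 0 0
0 0 0 0 0' | python3 shift.py;echo '0 0 0 0 0
0 0 0 0 0
0 0 0 0 0' | python3 shift.py
```

```text
time: 1.9
tool_pos: [447.6, 155.7, 197.3]
tcp_rot: [-3.141, -0.001, 2.958]
contact_force: [-0.5, 0.0, -0.6]
grip_width: 92.1
finger_force: 0.0
time: 2.52
tool_pos: [447.9, 155.0, 197.4]
tcp_rot: [3.141, 0.0, 2.957]
contact_force: [0.6, 0.6, -0.6]
grip_width: 56.3
finger_force: 0.0
time: 2.9
tool_pos: [447.8, 155.0, 197.3]
tcp_rot: [3.142, -0.0, 2.957]
contact_force: [0.6, 0.9, 0.8]
grip_width: 26.3
finger_force: 0.0
```

```bash
echo '0 0 0 0 0
0 0 0 0 0
0 0 0 0 0
0 0 0 0 0
0 0 0 0 0' | python3 shift.py
python3 - <<'E'
from plant import bot, eyes, ticket, get_obs
o=get_obs();print(o['tool_pos'],o['tcp_rot'],o['contact_force'])
E
echo '0 0 0 -20 0
0 0 0 -70 0
0 0 0 -120 0
0 0 0 -150 0
0 0 0 -150 0' | python3 shift.py
python3 - <<'E'
from h import *;from plant import bot, eyes, ticket, get_obs
u=np.array([np.cos(-.2256),np.sin(-.2256)]);p=np.array([499.95,-191.9])+u*155
print(p,delta(get_obs(),[*p,345],np.pi-.2256))
E
```

```text
time: 3.52
tool_pos: [447.9, 155.2, 197.5]
tcp_rot: [3.141, 0.0, 2.957]
contact_force: [0.3, 5.1, 1.4]
grip_width: 13.0
finger_force: 30.0
[447.89570608 155.20887141 197.46210491] [3.14101275e+00 4.07720762e-04 2.95672712e+00] [0.33970979 5.14919007 1.42629657]
time: 4.15
tool_pos: [448.1, 154.7, 349.2]
tcp_rot: [3.141, 0.004, 2.957]
contact_force: [0.6, -0.9, -1.0]
grip_width: 12.8
finger_force: 30.0
[ 651.02231051 -226.57213575] (array([-269.5, -337.5,    5.1]), np.float64(0.0406))
```

```bash
echo '0 -40 -50 0 0
0 -80 -100 0 0
0 -120 -150 0 0.02
0 -160 -200 0 0.04
0 -200 -250 0 0.04' | python3 shift.py
python3 - <<'E'
from h import *;from plant import bot, eyes, ticket, get_obs
print(delta(get_obs(),[651,-226.6,345],np.pi-.2256))
E
```

```text
time: 4.78
tool_pos: [595.2, -122.9, 345.1]
tcp_rot: [3.142, -0.003, 2.916]
contact_force: [1.1, 0.1, -0.8]
grip_width: 12.9
finger_force: 30.0
(array([-77.6, -88.6,  -0.2]), np.float64(0.0002))
```

```bash
echo '0 -40 -45 0 0
0 -77.6 -88.6 0 0
0 -77.6 -88.6 0 0
0 -77.6 -88.6 0 0' | python3 shift.py
python3 - <<'E'
from h import *;from plant import bot, eyes, ticket, get_obs
o=get_obs();print(o['joint_positions'],delta(o,[651,-226.6,345],np.pi-.2256))
E
```

```text
time: 5.28
tool_pos: [650.4, -224.5, 344.9]
tcp_rot: [3.141, -0.004, 2.916]
contact_force: [-0.3, 0.4, 0.4]
grip_width: 12.7
finger_force: 30.0
[-4.43678684e-01  6.93782676e-01  1.09402857e+00  1.01663861e-04
  1.35798872e+00 -1.78909989e+00] (array([-1.1, -1.9, -0.1]), np.float64(0.0002))
```

```bash
echo '0 0 0 0 0.18
0 0 0 0 0.36
0 0 0 0 0.54
0 0 0 0 0.72
0 0 0 0 0.9' | python3 shift.py >/dev/null; echo '0 0 0 0 0.18
0 0 0 0 0.36
0 0 0 0 0.54
0 0 0 0 0.72
0 0 0 0 0.9' | python3 shift.py>/dev/null; echo '0 0 0 0 0.18
0 0 0 0 0.36
0 0 0 0 0.54
0 0 0 0 0.72
0 0 0 0 0.9' | python3 shift.py>/dev/null;  echo '0 0 0 0 0.18
0 0 0 0 0.36
0 0 0 0 0.4416
0 0 0 0 0.4416
0 0 0 0 0.4416' | python3 shift.py
python3 - <<'E'
from h import *;from plant import bot, eyes, ticket, get_obs
o=get_obs();print(o['joint_positions'],delta(o,[651,-226.6,345],-.2256))
c=eyes.capture("wrist");cv2.imwrite("pics/w2.png",c["color"][:,:,::-1]);np.savez("w2.npz",K=c["K"],R=c["R"],t=c["t"])
E
```

```text
time: 7.78
tool_pos: [650.6, -223.5, 347.3]
tcp_rot: [-3.141, 0.0, -0.222]
contact_force: [0.6, 0.2, 0.4]
grip_width: 13.1
finger_force: 30.0
[-4.42224318e-01  6.90955409e-01  1.09272432e+00  8.08741560e-05
  1.35843981e+00  1.35070695e+00] (array([1. , 2.9, 2.3]), np.float64(0.0034))
```

View pics/w2.png

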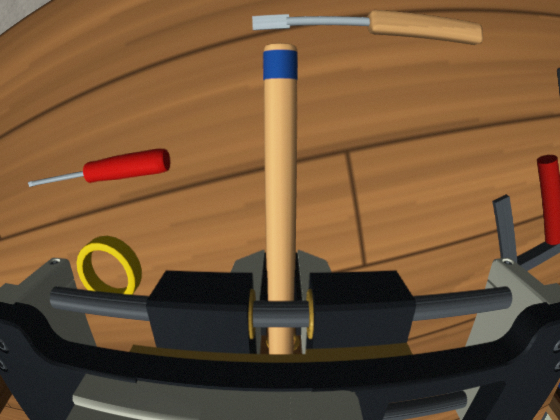

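The dowel hangs straight in the grip, with its end at (280,47), but the gripper hides the cabinet. I'll turn back a quarter turn so the camera sees the back panel from the side.

```bash
echo '0 0 0 0 -0.18
0 0 0 0 -0.36
0 0 0 0 -0.54
0 0 0 0 -0.72
0 0 0 0 -0.9' | python3 shift.py >/dev/null; echo '0 0 0 0 -0.18
0 0 0 0 -0.36
0 0 0 0 -0.54
0 0 0 0 -0.67
0 0 0 0 -0.67' | python3 shift.py
echo '0 30 0 15 0
0 30 0 30 0
0 30 0 30 0' | python3 shift.py
python3 - <<'E'
from h import *;from plant import bot, eyes, ticket, get_obs
o=get_obs()
c=eyes.capture("wrist");cv2.imwrite("pics/w3.png",c["color"][:,:,::-1]);np.savez("w3.npz",K=c["K"],R=c["R"],t=c["t"])
E
```

```text
time: 9.07
tool_pos: [650.7, -224.3, 347.2]
tcp_rot: [-3.141, -0.0, 1.345]
contact_force: [-0.1, 0.6, -1.0]
grip_width: 13.1
finger_force: 30.0
time: 9.45
tool_pos: [657.1, -195.3, 315.7]
tcp_rot: [-3.138, -0.0, 1.344]
contact_force: [0.8, 0.2, -0.4]
grip_width: 12.9
finger_force: 30.0
```

View pics/w3.png

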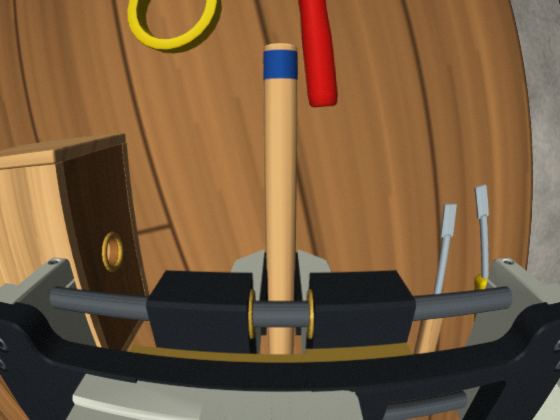

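The brass-ringed hole is at (112,252). The back panel's +y bottom corner is at (125,136), its top corner at (64,160), and the bottom edge runs on to about (145,285).

Run:
```python
from h import *
c=np.load("w3.npz")
a=-.2256;u=np.array([np.cos(a),np.sin(a)]);v=np.array([-u[1],u[0]]);h=np.array([499.95,-191.9])
o,r=ray(c,(112,252));s=((h-o[:2])@u)/(r[:2]@u);H=o+r*s;print("hole on plane",H,"lateral",(H[:2]-h)@v)
print("hole at z58",onplane(c,(112,252),58), ((onplane(c,(112,252),58)[:2]-h)@u,(onplane(c,(112,252),58)[:2]-h)@v))
for p,z in(((125,136),0),((145,285),0),((64,160),115)):
    X=onplane(c,p,z);print(p,X.round(1),((X[:2]-h)@u).round(1),((X[:2]-h)@v).round(1))
im=cv2.imread("pics/w3.png")[120:360,40:180];cv2.imwrite("pics/w3c.png",cv2.resize(im,None,fx=2.5,fy=2.5,interpolation=cv2.INTER_CUBIC))
```

```text
hole on plane [ 499.19244171 -195.2008085    52.0833809 ] lateral -3.3866253594098286
hole at z58 [ 503.5138153  -193.21543477   58.        ] (np.float64(3.767759637925578), np.float64(-0.48490762774025686))
(125, 136) [523.6 -98.8   0. ] 2.2 96.0
(145, 285) [ 485.7 -259.2    0. ] 1.2 -68.8
(64, 160) [ 532.4 -105.1  115. ] 12.3 91.9
```

View pics/w3c.png

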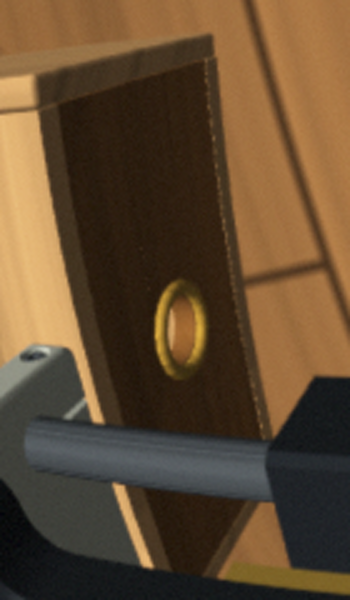

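Run:
```python
from h import *
c=np.load("w3.npz")
a=-.2256;u=np.array([np.cos(a),np.sin(a)]);v=np.array([-u[1],u[0]]);h=np.array([499.95,-191.9])
for p,z in(((112,251.2),58),((125.2,134),0),((55.2,150),115),((40+268/2.5,120+440/2.5),0)):
    X=onplane(c,p,z);print(p,X.round(1),((X[:2]-h)@u).round(1),((X[:2]-h)@v).round(1))
```

```text
(112, 251.2) [ 503.9 -192.5   58. ] 3.9 0.3
(125.2, 134) [524.4 -97.   -0. ] 2.6 97.9
(55.2, 150) [527.3 -96.5 115. ] 5.3 99.1
(147.2, 296.0) [ 482.2 -273.6    0. ] 0.9 -83.6
```

```bash
python3 - <<'E'
from h import *
c=np.load("w2.npz");t=np.array([650.6,-223.5])
for z in(187,188.5):
    A,B=onplane(c,(280.5,45),z),onplane(c,(281,250),z);d=B-A;y=np.arctan2(-d[1],-d[0]);n=np.array([-np.sin(y),np.cos(y)]);e=np.array([np.cos(y),np.sin(y)])
    print(A,y,"axis lateral off at tcp",(A[:2]-t)@n,"end along",(A[:2]-t)@e)
E
echo '0 0 0 0 0.18
0 0 0 0 0.36
0 0 0 0 0.54
0 0 0 0 0.72
0 0 0 0 0.9' | python3 shift.py >/dev/null; echo '0 0 0 0 0.18
0 0 0 0 0.36
0 0 0 0 0.54
0 0 0 0 0.674
0 0 0 0 0.674' | python3 shift.py
python3 - <<'E'
from h import *;from plant import bot, eyes, ticket, get_obs
print(delta(get_obs(),[638.3,-224.5,217.5],-.23))
E
```

```text
[ 760.41505869 -249.00779915  187.        ] -0.22009265970903288 axis lateral off at tcp -0.9176512798445629 end along 112.73487858160101
[ 760.12892302 -248.94453586  188.5       ] -0.22009265970903266 axis lateral off at tcp -0.9183832363566395 end along 112.44183365235659
time: 10.75
tool_pos: [657.4, -196.1, 318.1]
tcp_rot: [3.141, -0.001, -0.229]
contact_force: [0.5, 0.8, -0.2]
grip_width: 13.1
finger_force: 30.0
(array([-12.3,  32. , 100.6]), np.float64(0.001))
```

```bash
echo '0 -12.3 32 30 0
0 -12.3 32 70 0
0 -12.3 32 100.5 0
0 -12.3 32 100.5 0
0 -12.3 32 100.5 0' | python3 shift.py
python3 - <<'E'
from h import *;from plant import bot, eyes, ticket, get_obs
u=np.array([np.cos(-.23),np.sin(-.23)])
for s in (125,110,95,82): print(s,delta(get_obs(),[*(np.array([502,-192.6])+s*u),217],-.23))
E
```

```text
time: 11.38
tool_pos: [638.8, -224.0, 218.5]
tcp_rot: [3.141, -0.002, -0.228]
contact_force: [-0.2, -0.3, 0.1]
grip_width: 13.1
finger_force: 30.0
125 (array([-15.4,   0.6,   1.4]), np.float64(0.0022))
110 (array([-30.4,   0.6,   1.4]), np.float64(0.0022))
95 (array([-45.4,   0.5,   1.3]), np.float64(0.0022))
82 (array([-58.4,   0.5,   1.3]), np.float64(0.0022))
```

```bash
echo '0 -10 0.5 1.2 0
0 -20 0.5 1.2 0
0 -28 0.5 1.2 0
0 -35 0.5 1.2 0
0 -42 0.5 1.2 0' | python3 shift.py; echo '0 -4 0 0 0
0 -8 0 0 0
0 -8 0 0 0' | python3 shift.py
```

```text
time: 12.0
tool_pos: [596.8, -214.4, 215.8]
tcp_rot: [-3.142, -0.0, -0.229]
contact_force: [0.6, -0.5, -1.0]
grip_width: 13.1
finger_force: 30.0
time: 12.38
tool_pos: [589.3, -212.7, 215.6]
tcp_rot: [-3.141, 0.0, -0.229]
contact_force: [0.7, -0.6, 0.2]
grip_width: 13.0
finger_force: 30.0
```

```bash
echo '0 -3 0 -1 0
0 -6 0 -1 0
0 -8 0 -1 0
0 -8 0 -1 0' | python3 shift.py; echo '0 -2 0 0 0
0 -4 0 0 0
0 -4 0 0 0
0 -4 0 0 0' | python3 shift.py
```

```text
time: 12.88
tool_pos: [581.5, -210.8, 216.7]
tcp_rot: [-3.141, -0.0, -0.229]
contact_force: [0.0, -0.2, -0.2]
grip_width: 13.1
finger_force: 30.0
time: 13.38
tool_pos: [578.6, -210.2, 217.3]
tcp_rot: [3.141, -0.004, -0.229]
contact_force: [4.9, -1.6, -0.1]
grip_width: 12.9
finger_force: 30.0
```

Force is 5 N, so the dowel is touching the catch. I'll push about 4 mm further.

```bash
echo '0 -1 0 0 0
0 -2 0 0 0
0 -3 0 0 0
0 -3 0 0 0' | python3 shift.py; echo '0 -1 0 0 0
0 -2 0 0 0
0 -2 0 0 0
0 -2 0 0 0
0 -2 0 0 0' | python3 shift.py
python3 - <<'E'
from h import *;from plant import bot, eyes, ticket, get_obs
for n,s in(("top",(slice(165,300),slice(205,390))),("side",(slice(185,345),slice(160,330)))):
    a=eyes.capture(n)["color"][:,:,::-1];b=cv2.imread(f"pics/{n}0.png");d=cv2.absdiff(a.copy(),b).max(2)>40
    cv2.imwrite(f"pics/{n}1.png",a)
a=cv2.imread("pics/top1.png")[165:300,280:400];b=cv2.imread("pics/side1.png")[205:340,210:345]
cv2.imwrite("pics/open.png",cv2.resize(np.hstack([a,b]),None,fx=3,fy=3,interpolation=cv2.INTER_CUBIC))
E
```

```text
time: 13.88
tool_pos: [576.0, -209.7, 217.5]
tcp_rot: [3.141, -0.005, -0.229]
contact_force: [6.7, -1.9, -1.2]
grip_width: 13.0
finger_force: 30.0
time: 14.5
tool_pos: [574.2, -209.3, 217.5]
tcp_rot: [3.141, -0.006, -0.229]
contact_force: [7.0, -1.4, -0.9]
grip_width: 12.8
finger_force: 30.0
```

View pics/open.png

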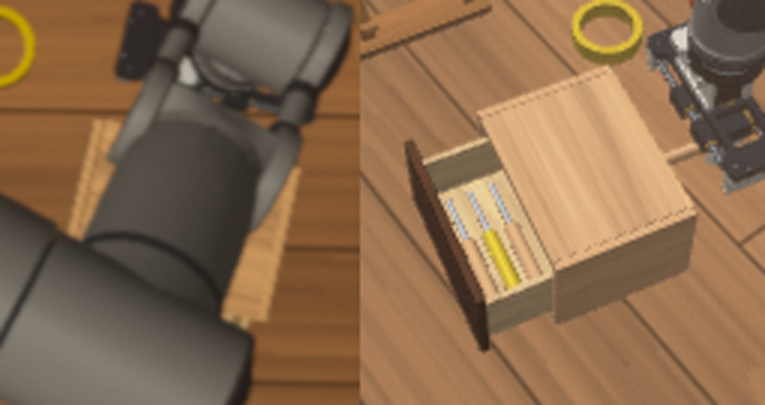

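The drawer is open; the side crop shows the gouges, with the drawer front at about (450,250). Now I'll withdraw and return.

```bash
echo '0 15 0 0 0
0 30 0 0 0
0 48 0 0 0
0 66 0 0 0
0 75 0 0 0' | python3 shift.py; echo '0 5 0 -20 0
0 5 0 -75 0
0 5 0 -130 0
0 5 0 -130 0' | python3 shift.py
python3 - <<'E'
from h import *;from plant import bot, eyes, ticket, get_obs
o=get_obs();print(delta(o,[447.5,155.3,345],-.1845))
c=eyes.capture("wrist");cv2.imwrite("pics/w4.png",c["color"][:,:,::-1]);np.savez("w4.npz",K=c["K"],R=c["R"],t=c["t"])
b=cv2.imread("pics/w2.png");d=cv2.cvtColor(c["color"],cv2.COLOR_RGB2HSV)
for im in(b,c["color"][:,:,::-1].copy()):
    hsv=cv2.cvtColor(im,cv2.COLOR_BGR2HSV)[20:110,240:320];m=cv2.inRange(hsv,(105,120,60),(130,255,255));y,x=np.nonzero(m);print(x.min()+240,x.max()+240,y.min()+20,y.max()+20,len(x))
E
```

```text
time: 15.22
tool_pos: [646.3, -225.9, 216.3]
tcp_rot: [-3.141, 0.001, -0.229]
contact_force: [-0.2, 0.4, -1.0]
grip_width: 13.0
finger_force: 30.0
time: 15.72
tool_pos: [651.2, -227.2, 352.7]
tcp_rot: [3.139, -0.01, -0.229]
contact_force: [-0.7, -0.1, -0.9]
grip_width: 12.8
finger_force: 30.0
(array([-285.2, -326.3,    4.2]), np.float64(-0.0442))
264 294 50 78 846
264 294 50 78 850
```

```bash
echo '0 -40 -46 0 0
0 -82 -94 0 0
0 -124 -142 0 -0.02
0 -166 -190 0 -0.044
0 -208 -238 0 -0.044' | python3 shift.py >/dev/null; echo '0 -40 -46 2 0
0 -77 -88 4 0
0 -77 -88 4 0
0 -77 -88 4 0' | python3 shift.py
python3 - <<'E'
from h import *;from plant import bot, eyes, ticket, get_obs
print(delta(get_obs(),[447.7,155.2,198],-.1845))
E
```

```text
time: 16.9
tool_pos: [445.0, 147.9, 341.9]
tcp_rot: [3.141, 0.001, -0.184]
contact_force: [0.8, -0.1, -0.9]
grip_width: 13.4
finger_force: 30.0
(array([  1.5,  -7.8, 143.9]), np.float64(0.0005))
```

```bash
echo '0 1.5 -7.8 30 0
0 1.5 -7.8 70 0
0 1.5 -7.8 105 0
0 1.5 -7.8 120 0
0 1.5 -7.8 120 0' | python3 shift.py
python3 - <<'E'
from h import *;from plant import bot, eyes, ticket, get_obs
print(delta(get_obs(),[447.7,155.2,198],-.1845))
E
```

```text
time: 17.52
tool_pos: [448.3, 154.1, 221.2]
tcp_rot: [3.14, 0.003, -0.187]
contact_force: [0.2, 0.4, -1.1]
grip_width: 12.9
finger_force: 30.0
(array([-0.7, -1. , 23.2]), np.float64(-0.0025))
```

```bash
echo '0 -0.5 -1 8 0
0 -0.5 -1 15 0
0 -0.5 -1 20 0
0 -0.5 -1 23 0
0 -0.5 -1 23 0' | python3 shift.py
```

```text
time: 18.15
tool_pos: [447.7, 156.6, 199.5]
tcp_rot: [3.142, 0.0, -0.185]
contact_force: [0.1, 0.4, -0.1]
grip_width: 13.2
finger_force: 30.0
```

```bash
echo '0 0 1.2 1 0
0 0 1.2 2 0
0 0 1.2 2 0
0 0 1.2 2 0' | python3 shift.py
```

```text
time: 18.65
tool_pos: [447.5, 155.4, 197.7]
tcp_rot: [-3.141, -0.0, -0.185]
contact_force: [-0.5, -0.6, -0.2]
grip_width: 13.1
finger_force: 30.0
```

```bash
echo '0 0 0 0.8 0
0 0 0 0.8 0
0 0 0 0.8 0' | python3 shift.py; echo '30 0 0 0 0
60 0 0 0 0
92 0 0 0 0
92 0 0 0 0
92 0 0 0 0' | python3 shift.py;  echo '92 0 0 0 0
92 0 0 0 0
92 0 0 0 0
92 0 0 0 0
92 0 0 0 0' | python3 shift.py
```

```text
time: 19.02
tool_pos: [447.6, 155.5, 197.3]
tcp_rot: [-3.141, -0.001, -0.185]
contact_force: [-0.1, 0.7, 5.1]
grip_width: 13.0
finger_force: 30.0
time: 19.65
tool_pos: [447.5, 155.4, 196.8]
tcp_rot: [-3.142, 0.0, -0.185]
contact_force: [0.9, 0.1, -0.3]
grip_width: 58.7
finger_force: 0.0
time: 20.27
tool_pos: [447.5, 155.4, 196.8]
tcp_rot: [-3.142, -0.0, -0.185]
contact_force: [0.1, -1.0, -0.3]
grip_width: 91.9
finger_force: 0.0
```

```bash
echo '92 0 0 -20 0
92 0 0 -70 0
92 0 0 -130 0
92 0 0 -190 0
92 0 0 -190 0' | python3 shift.py; echo '92 0 0 0 0
92 0 0 0 0' | python3 shift.py
python3 - <<'E'
from h import *;from plant import bot, eyes, ticket, get_obs
a=eyes.capture("side")["color"][:,:,::-1];w=eyes.capture("wrist")["color"][:,:,::-1]
a=cv2.resize(a[180:320,190:340],(450,420),interpolation=cv2.INTER_CUBIC);w=w[:, 120:440]
cv2.imwrite("pics/end.png",np.hstack([a,w]))
E
```

```text
time: 20.9
tool_pos: [448.2, 155.6, 391.5]
tcp_rot: [-3.138, -0.01, -0.185]
contact_force: [-0.0, 0.7, -0.3]
grip_width: 91.8
finger_force: 0.0
time: 21.15
tool_pos: [447.1, 155.3, 385.2]
tcp_rot: [3.14, 0.003, -0.185]
contact_force: [0.6, -0.0, -1.1]
grip_width: 92.1
finger_force: 0.0
```

View pics/end.png

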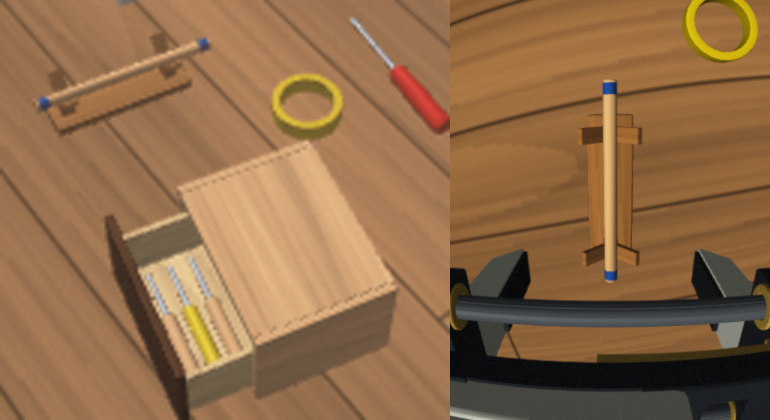

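The dowel lies in both notches (wrist view, x≈610), the drawer is fully open, and the gripper is clear of everything.

```bash
python3 -c "
from plant import bot, eyes, ticket, get_obs
print(ticket.close_job())"
```

```text
the job is handed in; nothing more can be done
None
```

The drawer is open, the dowel is back in both notches of its rest, nothing else on the bench was touched, and the job was handed in at about 21 s of the 61 s allowed.

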